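# Book in the vacuum pump and press its access panel shut

## Task

Take the stick scanner out of its holder, aim its lower end at the bar-code label on top of the vacuum pump from roughly 8 cm away and hold it steady there for about two seconds, then stand it back in its holder and let go. Then turn the quarter-turn fastener on the pump's access panel clockwise until its slot lines up with the two marks on the panel, and after that press the panel down flush with the pump's top. Finish while still holding the panel pressed flush, with the slot lined up, and leave the jar, the screwdriver and the prosthetic foot where they are.

Things in the scene. Friction and masses are not known exactly. Their poses are not given: they have to be found in the camera images.
- pump_unit: vacuum pump, a fixed grey metal box on the bench, 220 (its x) x 290 (its y) x 100 mm high, with a lower finned motor behind it (80 mm deep); origin at the centre of the box's underside, z up, its -x side (gauge, switch) is the front, towards the robot. It cannot be moved. In its flat top, on the +y part, is the access panel; on the -y part, the label
- label (a point): centre of the white paper bar-code label, 34 x 52 mm, lying flat on the top of the pump (100 mm above the bench)
- scanner_center (a point): centre (half-way up) of the stick scanner, a loose grey cylinder, black band near its top, 32 mm diameter, 100 mm tall, 120 g, upright in its holder; z up along its axis. It reads out of its lower end, 50 mm below this point, straight along its axis, 30 to 130 mm away. The lowest 12 mm taper to 22 mm. Grip it from above, 10 to 20 mm above this point, to clear the holder's rim
- holder_in (a point): centre of the inner floor (8 mm above the bench) of the fixed scanner holder: a black round cup, 38 mm inside and 48 mm outside diameter, rim 26 mm above this point (34 mm above the bench), on a flat dark steel disc of 84 mm. The scanner stands on this floor
- panel (a joint): opening angle of the access panel (aluminium plate 164 x 154 x 4 mm, hinged at the pump's +x side): 0 = flush with the pump's top, 0.06 rad = raised by its springy seal, as at the start. Near its front edge it takes 7 N to start it down, 12 N to bring it flush on the frame; released, it springs up. It goes down only while the fastener is lined up (else its foot rests on an inner ledge)
- panel_press (a point): a bare point on the upper face of the panel near its front edge, 50 mm to the pump's +y side of the fastener's axis and 125 mm from the hinge; a good place to press. x points to the hinge
- fastener (a joint): angle of the quarter-turn fastener, growing clockwise seen from above: 0 = its slot lies across the panel (along the pump's y), 1.571 = its slot is lined up with the two dark marks (along the pump's x). It stays where it is left, turns freely past 1.571 (end stop at 2.2) and takes about 0.06 N m. The slot is lined up well enough within 0.25 rad
- fastener_grip (a point): grip point on the fastener's axis, 24 mm above the panel: its steel wing head is 40 mm long, 10 mm thick, and stands 33 mm above the panel, with a dark slot along its top. The point's x runs along wing and slot; at fastener angle 1.571 this is the pump's x. 120 mm from the hinge
- jar: bystander: white jar with steel cap, 64 mm diameter, 70 mm tall; origin at the centre of its underside
- driver: bystander: screwdriver with wooden handle lying on the bench beyond the work; origin under its middle
- foot_pylon: bystander: prosthetic foot (about 225 mm long) with upright aluminium tube, 184 mm tall, to the robot's left; origin on its underside
Things that resemble listed ones, but are neither listed nor needed, are in the scene too. Leave any blue, green or orange look-alike of the part that bears scanner_center alone.

How it is judged:
By the outcome, as a careful person would: the job done as asked, in the order asked, and still so for the second after the job is handed in, while the arm keeps its last pose, push and grip.
It also fails if it takes over 72 s, if anything falls off the work surface, if the arm or the gripper's body presses on something with over 40 N, if the wrist force passes 120 N, or if a joint passes its speed limit or range.

## Robot

A 6-joint arm with a two-finger parallel gripper is mounted at the origin on the work surface. World frame = base frame: x ahead of the robot, y to its left, z up, the work surface at z = 0. Lengths are in m, angles in degrees, forces in N, time in s.
With the tool pointing down it reaches from about 0.3 to 0.75 m from the base axis. Payload 8.5 kg.
Tool frame: the origin (TCP) lies at the very end of the fingers, on their centre line; the grasp point (between the pads) lies env.pinch_z behind it (env.pinch_z is the distance from the TCP to the grasp point, in m); z points along the fingers, y is the line along which they close (so a half turn about z gives the same grasp; the last joint's range is limited). The gripper opens to 85 mm and grips with 20 to 120 N. Pads are 22 mm wide; open, the fingers measure 114 mm over their backs; the gripper's body (76 mm by 85 mm) begins 54 mm behind the grasp point. The pads swing forward as they close: fully open they stand 13 mm farther back than shut.
Start: joints at [59.914, 21.807, 74.336, -0, 83.858, -12.336], TCP at [0.168, 0.524, 0.206] pointing down, gripper open.
Joint ranges: [-178.18, 178.18], [-50.72, 133.34], [12.68, 142.11], [-81.47, 261.47], [9.98, 163.14], [-165.26, 165.26]. Speed limits (degrees/s): [136.94, 136.94, 180, 180, 180, 180].

## Interface

Orientations are given as a 3x3 rotation matrix whose columns are the frame's x, y, z axes.
In Python, from rig import telemetry, get_image, env gives the robot as it stands. The module is installed in compiled form; this text tells all that it offers.
- The arm moves only by the tool apply_moves, never from a script. Its argument "series" is a list of rows, each a list of 7 numbers: the shift along the tool's x, y, z in mm, then the turn, a rotation vector about the tool's x, y, z in degrees, then the opening, from 0 (shut) to 1 (fully open). A call has 1 to 12 rows; each row shifts and turns the commanded pose from where the row before left it, along the tool's axes as they then stand; what a row does not reach is not made up. A row lasts 1/8 s, in which the tool goes at most 62.5 mm and 10.7 degrees, less where a joint would pass 70% of its speed; a pose out of reach is approached as far as the arm can. A call with a gripper value outside its range is refused whole. The fingers move at their own pace and stop on an object; "grip_force" is the grip in N (left out, the last holds). Time passes only in rows, so rows that do not move let the fingers close. It gives the time, the measured TCP pose, the force, the opening and the grip force at its end, in the units of the state.
- telemetry.observe(): the state, without advancing time (a new reading comes with each control period).
- get_image(name): name is "scene" or "side" or "wrist"; returns a dict with "frame" (400x640x3 uint8, red, green, blue), "z_map" (400x640 float32, m along the optical axis (not along the pixel's ray), 0 where there is no reading), "vertical_fov" (degrees; the focal length in pixels is half the picture's height over the tangent of half this angle, whatever the lens; pixels are square), "cx", "cy" (the principal point, pixels), "dist" ([k1, k2, p1, p2, k3] as OpenCV has them; the pictures are not rectified), "eye" and "attitude" of the camera in the world; the wrist camera has in their place "mount" (4x4, takes a point from camera to tool coordinates, whose origin is the TCP and whose axes are the flange's). Camera axes: x right, y up, looking along -z (the intrinsics and any distortion apply to the point x, -y, -z); pixel columns grow to the right and rows downward; lengths in m; the calibration is good to about 2 mm. A picture is of the moment at which its call begins: read the wrist's pose just before it.
- env.close_job(): hands the job in; it is judged then, once.
The state is a dict: "time_s": time; "q": joint angles; "qvel": joint speeds; "joint_efforts": joint torques, N m; "position": TCP position; "tool_rot": TCP orientation; "ft_force": force on the tool from outside, world axes, zero at the start; "wrist_torque": the same for the moment, N m; "grip_width": finger opening in m; "gripper_force": force on a finger pad.
Only numpy, scipy, OpenCV 4.12 (cv2) and the standard library are available. Lean on these libraries where they do the work, as an engineer would, in place of code of your own. Each camera call takes 0.05 s, during which the arm holds its last target. There are 200 camera calls.

## Working session

There is one attempt and no reset: what is moved stays moved. The work goes in short steps, Python scripts to look and compute and a tool call to move; the robot and the scene stay as the last step left them, time stands still between calls to the robot, and variables do not carry over. Pictures are saved under pics/ and viewed, at most 10 in all, crops included, and the job is handed in when it is done.

Besides the shell and the picture viewer there is one more tool, called after "Request:" as a command line: name --pt "numbers of a row" for each row, then --argument value for the rest. apply_moves: Moves the arm, as the interface text tells. Its arguments: {"type":"object","properties":{"series":{"type":"array"},"grip_force":{"type":"number"}},"required":["series"]}

```bash
mkdir -p pics; cat > h.py <<'E'
import numpy as np, cv2
from rig import telemetry, get_image, env
def cam(name):
    s=telemetry.observe(); d=get_image(name)
    f=200/np.tan(np.radians(d["vertical_fov"])/2)
    K=np.array([[f,0,d["cx"]],[0,f,d["cy"]],[0,0,1]])
    if name=="wrist":
        T=np.eye(4);T[:3,:3]=s["tool_rot"];T[:3,3]=s["position"]; T=T@np.array(d["mount"])
        R,e=T[:3,:3],T[:3,3]
    else: R,e=np.array(d["attitude"]),np.array(d["eye"])
    return dict(d=d,K=K,dist=np.array(d["dist"],float),R=R,e=e,img=d["frame"],z=d["z_map"])
def rays(c,px):
    u=cv2.undistortPoints(np.array(px,float).reshape(-1,1,2),c["K"],c["dist"]).reshape(-1,2)
    return np.c_[u[:,0],-u[:,1],-np.ones(len(u))]@c["R"].T
def plane(c,px,h):
    r=rays(c,px); return c["e"]+r*((h-c["e"][2])/r[:,2])[:,None]
def depth(c):
    v,u=np.mgrid[:400,:640]; px=np.c_[u.ravel(),v.ravel()]
    return (c["e"]+rays(c,px)*c["z"].ravel()[:,None]).reshape(400,640,3)
def proj(c,P):
    q=(np.atleast_2d(P)-c["e"])@c["R"]; q=q*[1,-1,-1]
    return cv2.projectPoints(q,np.zeros(3),np.zeros(3),c["K"],c["dist"])[0].reshape(-1,2)
def save(n,im): cv2.imwrite("pics/"+n,im[...,::-1])
E
python3 - <<'E'
from h import *
for n in("scene","side","wrist"):
    c=cam(n); save(n+"0.png",c["img"]); print(n,c["e"].round(3),c["R"].round(3).tolist(),c["K"][0,0],c["dist"])
    np.savez(n+"0.npz",img=c["img"],z=c["z"],K=c["K"],dist=c["dist"],R=c["R"],e=c["e"])
s=telemetry.observe();print(s,env.pinch_z)
E
```

```text
scene [1.105 0.298 1.166] [[-0.395, -0.775, 0.493], [0.919, -0.33, 0.218], [-0.007, 0.539, 0.842]] 443.19309157589043 [-0.08204602  0.          0.          0.          0.        ]
side [ 0.219 -1.034  0.743] [[0.969, 0.112, -0.219], [-0.246, 0.488, -0.837], [0.014, 0.866, 0.501]] 419.2498405963486 [-0.06752053  0.          0.          0.          0.        ]
wrist [0.095 0.547 0.375] [[0.305, -0.909, -0.285], [0.952, 0.291, 0.092], [-0.001, -0.3, 0.954]] 285.9916353166785 [-0.03153005  0.          0.          0.          0.        ]
{'time_s': 0.15, 'q': array([ 5.99134809e+01,  2.18337390e+01,  7.43714707e+01,  4.80936344e-04,
        8.38565584e+01, -1.23343262e+01]), 'qvel': array([ 0.03560808, -0.1386798 , -0.17416852,  0.03406424,  0.068628  ,
        0.01004717]), 'joint_efforts': array([ 2.79673572e-03, -4.48619163e+01, -2.31348628e+01, -1.75106989e-04,
        3.77280332e-03, -3.61562752e-05]), 'position': array([0.16756155, 0.52360761, 0.20515794]), 'tool_rot': array([[-9.52383791e-01,  3.04901321e-01, -5.47657952e-04],
       [ 3.04901720e-01,  9.52383368e-01, -9.28624165e-04],
       [ 2.38441589e-04, -1.05138845e-03, -9.99999419e-01]]), 'ft_force': array([ 0.23363273, -0.25878209,  0.67557683]), 'wrist_torque': array([-0.06163569,  0.0151734 ,  0.01235841]), 'gripper_force': 0.0, 'grip_width': 0.08513887744065739} 0.0187
```

View pics/scene0.png

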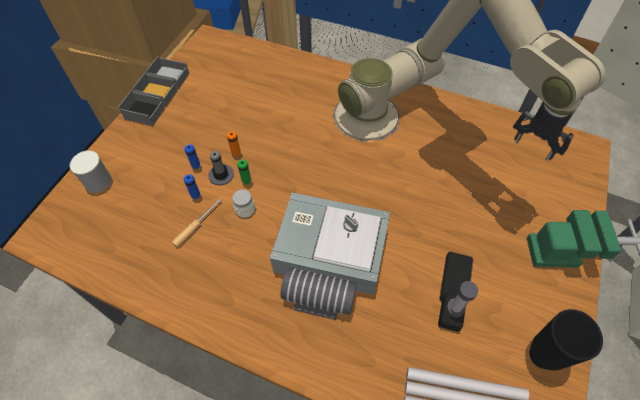

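View pics/side0.png

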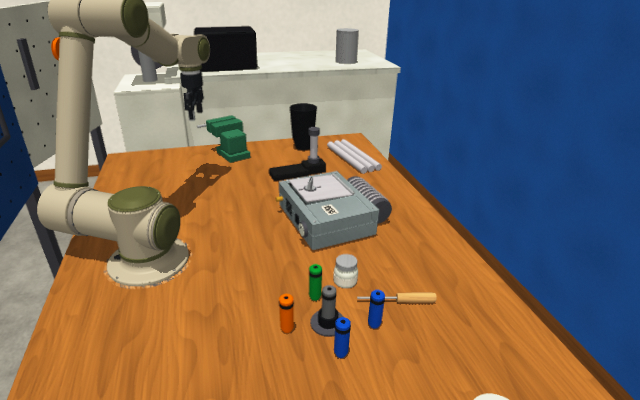

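The scene view shows the grey scanner in its holder at about (217,165), ringed by blue, orange and green look-alikes. The label is at (303,219), the fastener at (350,224), and the jar at (243,203). In the side view the scanner is at (328,300), the fastener at (310,184) and the label at (330,209).

```bash
cat > m.py <<'E'
from h import *
def ld(n):
    d=dict(np.load(n+"0.npz")); return d
for n,box in(("scene",(200,145,240,190)),("side",(305,278,350,340))):
    c=ld(n);P=depth(c);im=c["img"].astype(int)
    x0,y0,x1,y1=box;Q=P[y0:y1,x0:x1].reshape(-1,3);C=im[y0:y1,x0:x1].reshape(-1,3)
    g=(C.max(1)-C.min(1)<25)&(Q[:,2]>0.045)&(Q[:,2]<.13)
    q=Q[g]; t=q[q[:,2]>.1]
    print(n,"grey",g.sum(),q.min(0).round(3),q.max(0).round(3),"top",len(t),t.mean(0).round(4),np.median(t[:,2]))
    # circle fit on side surface
    from scipy.optimize import least_squares
    b=q[(q[:,2]<.1)]
    r=least_squares(lambda p:np.hypot(b[:,0]-p[0],b[:,1]-p[1])-.016,b.mean(0)[:2]+0,loss="soft_l1",f_scale=.002);print("cyl",r.x.round(4),np.abs(r.fun).mean())
    # disc: dark, z~.004
# pump top
    S=(P[...,2]>.085)&(P[...,2]<.125)
    m=S&(P[...,0]>.3)&(P[...,1]>-.2)&(P[...,1]<.35)&(P[...,0]<.9)
    l,lab,st,_=cv2.connectedComponentsWithStats(m.astype(np.uint8)); k=1+st[1:,4].argmax(); print("pump comp",st[k])
    pts=P[lab==k]; rect=cv2.minAreaRect(pts[:,:2].astype(np.float32)); print("rect",rect, np.percentile(pts[:,2],[2,25,50,75,98]).round(4)); print(cv2.boxPoints(rect).round(3).tolist())
    # label: white bright comps in pump
    sat=im.max(2)-im.min(2); print()
    np.save(n+"lab.npy",lab==k)
    # coloured lookalikes
    hsv=cv2.cvtColor(c["img"],cv2.COLOR_RGB2HSV)
    for nm,lo,hi in(("blue",(110,150,60),(125,255,255)),("green",(50,150,40),(75,255,255)),("orange",(5,225,150),(13,255,255))):
        mm=cv2.inRange(hsv,lo,hi)*((P[...,2]>.03)&(P[...,2]<.12)&(P[...,0]>.2)&(P[...,0]<.9)&(P[...,1]<.2)).astype(np.uint8)
        a,lb,s2,_=cv2.connectedComponentsWithStats(mm)
        for i in range(1,a):
            if s2[i,4]>40: print(nm,s2[i,:2],P[lb==i].mean(0).round(3),P[lb==i][:,2].max().round(3))
c=ld("scene");save("crop.png",cv2.resize(c["img"][185:285,265:400],None,fx=5.5,fy=5.5,interpolation=cv2.INTER_CUBIC))
E
python3 m.py
```

```text
scene grey 170 [ 0.427 -0.359  0.047] [ 0.453 -0.261  0.113] top 59 [ 0.4387 -0.3438  0.1066] 0.10648012965481835
cyl [ 0.4342 -0.3469] 0.0026778523174390877
pump comp [ 270  192  120   93 7511]
rect ((0.5510615706443787, 0.09113570302724838), (0.22541731595993042, 0.2908260226249695), 9.274291038513184) [0.093  0.0982 0.1003 0.1033 0.1104]
[[0.41600000858306885, 0.2160000056028366], [0.46299999952316284, -0.07100000232458115], [0.6859999895095825, -0.03400000184774399], [0.6389999985694885, 0.2529999911785126]]

green [238 160] [ 0.432 -0.252  0.097] 0.106
green [239 169] [ 0.438 -0.247  0.054] 0.083
side grey 390 [ 0.417 -0.462  0.045] [ 0.452 -0.339  0.11 ] top 117 [ 0.4325 -0.3579  0.1065] 0.10742783286379876
cyl [ 0.4286 -0.3776] 0.014117995066314823
pump comp [ 278  171  110   58 3758]
rect ((0.5813229084014893, 0.09359487146139145), (0.29081231355667114, 0.2964167296886444), 9.334869384765625) [0.0869 0.097  0.0991 0.1014 0.1095]
[[0.414000004529953, 0.2160000056028366], [0.4620000123977661, -0.07599999755620956], [0.7490000128746033, -0.028999999165534973], [0.7009999752044678, 0.2630000114440918]]

blue [371 290] [ 0.536 -0.387  0.097] 0.102
blue [369 302] [ 0.533 -0.392  0.055] 0.079
blue [335 317] [ 0.434 -0.449  0.097] 0.102
blue [335 331] [ 0.432 -0.456  0.055] 0.08
green [310 264] [ 0.424 -0.264  0.097] 0.101
green [310 276] [ 0.423 -0.27   0.056] 0.082
orange [280 308] [ 0.332 -0.359  0.054] 0.078
```

View pics/crop.png

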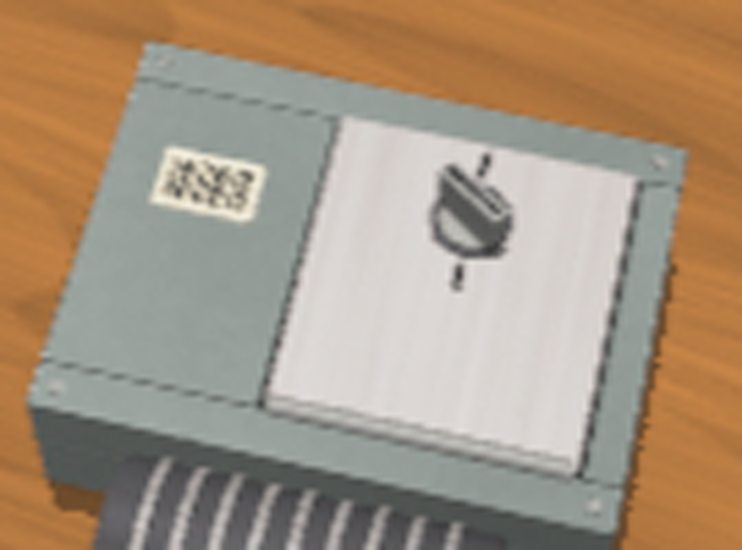

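Request:
apply_moves --pt "-42.5 -30 -10.5 0 0 0 1" --pt "-42.5 -30 -10.5 0 0 0 1" --pt "-42.5 -30 -10.5 0 0 0 1" --pt "-42.5 -30 -10.5 0 0 0 1" --pt "-42.5 -30 -10.5 0 0 0 1" --pt "-42.5 -30 -10.5 0 0 0 1" --pt "-42.5 -30 -10.5 0 0 0 1" --pt "-42.5 -30 -10.5 0 0 0 1" --pt "-42.5 -30 -10.5 0 0 0 1"

```text
time_s: 1.27
position: [0.4503, 0.1485, 0.3004]
tool_rot: [[-0.952, 0.305, -0.0], [0.305, 0.952, 0.0], [0.0, 0.0, -1.0]]
ft_force: [1.6, 0.3, 0.2]
grip_width: 0.0851
gripper_force: 0.0
```

Request:
apply_moves --pt "-14 -48 5 0 0 0 1" --pt "-14 -48 5 0 0 0 1" --pt "-14 -48 5 0 0 0 1" --pt "-14 -48 5 0 0 0 1" --pt "-14 -48 5 0 0 0 1" --pt "-14 -48 5 0 0 0 1" --pt "-14 -48 5 0 0 0 1" --pt "-14 -48 5 0 0 0 1" --pt "-14 -48 5 0 0 0 1" --pt "0 0 0 0 0 10.5 1" --pt "0 0 0 0 0 10.5 1" --pt "0 0 0 0 0 10.5 1"

```text
time_s: 2.78
position: [0.4378, -0.2998, 0.2548]
tool_rot: [[-0.648, 0.762, -0.001], [0.762, 0.648, 0.001], [0.001, 0.0, -1.0]]
ft_force: [0.3, 0.5, -0.3]
grip_width: 0.0854
gripper_force: 0.0
```

```bash
python3 - <<'E'
from h import *
s=telemetry.observe();print(s["time_s"],s["position"],s["tool_rot"][:,1],s["q"])
c=cam("wrist");save("w1.png",c["img"]);np.savez("wrist1.npz",img=c["img"],z=c["z"],K=c["K"],dist=c["dist"],R=c["R"],e=c["e"])
print(proj(c,[[.435,-.352,.108],[.435,-.352,.008]]))
a,b=(dict(np.load(n+"0.npz")) for n in("scene","side"))
X=lambda x,y:(265+(x+.5)/5.5-.5,185+(y+.5)/5.5-.5)
print("label",plane(a,[X(210,185)],.1),"marks",plane(a,[X(487,163),X(458,277)],.107))
print("slot",plane(a,[X(447,170),X(500,212)],.140))
E
```

```text
2.775 [ 0.43780581 -0.29983311  0.25476547] [7.61663536e-01 6.47972730e-01 1.51608566e-05] [-4.72002348e+01  1.80930744e+01  7.18541448e+01  2.89633916e-03
  9.01009237e+01 -8.75891595e+01]
[[283.16745827 211.35957686]
 [289.94429831 188.85396116]]
label [[ 0.53603389 -0.00055953  0.1       ]] marks [[0.47262522 0.12587457 0.107     ]
 [0.54012338 0.13623822 0.107     ]]
slot [[0.50382297 0.11455091 0.14      ]
 [0.51604669 0.14705775 0.14      ]]
```

View pics/w1.png

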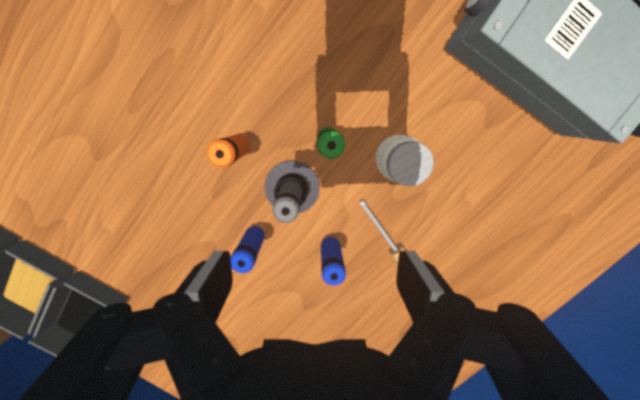

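The wrist view shows the scanner's top at (286,210), the holder disc at about (292,187) and the label at (574,28). The jar is at (405,160) and the gap around the scanner is clear.

```bash
python3 - <<'E'
from h import *
c=dict(np.load("wrist1.npz")); im=c["img"]; P=depth(c)
hsv=cv2.cvtColor(im,cv2.COLOR_RGB2HSV)
def comp(m,px):
    n,l,s,ce=cv2.connectedComponentsWithStats(m.astype(np.uint8)); k=l[px[1],px[0]] ; return l==k,s[k]
m=(np.abs(P[...,2]-.108)<.008)&(hsv[...,1]<60)
n,l,s,ce=cv2.connectedComponentsWithStats(m.astype(np.uint8))
for i in range(1,n):
    if 250<ce[i,0]<320 and 170<ce[i,1]<240 and s[i,4]>30: print("top",s[i],ce[i],plane(c,[ce[i]],.108))
print("eye top",plane(c,[(286,210)],.108))
# disc outer contour
m=((hsv[...,1]<90)&(P[...,2]<.1)); m[:155]=0;m[225:]=0;m[:,:255]=0;m[:,330:]=0
ct=max(cv2.findContours(m.astype(np.uint8),0,1)[0],key=cv2.contourArea); q=plane(c,ct[:,0],.004)
cc,r=cv2.minEnclosingCircle(q[:,:2].astype(np.float32)); print("disc",cc,r, P[186,270],P[175,310])
# label white
m=(im.min(2)>170); m[80:]=0;m[:,:530]=0
m=cv2.morphologyEx(m.astype(np.uint8),cv2.MORPH_CLOSE,np.ones((9,9)))
ct=max(cv2.findContours(m,0,1)[0],key=cv2.contourArea); q=plane(c,ct[:,0],.1)
print("label",cv2.minAreaRect((q[:,:2]*1000).astype(np.float32)))
# scene & side views: tops
for n_,bx in(("scene",(205,145,230,170)),("side",(318,280,342,300))):
    a=dict(np.load(n_+"0.npz")); h=cv2.cvtColor(a["img"],cv2.COLOR_RGB2HSV);x0,y0,x1,y1=bx
    print(n_,proj(a,[[.438,-.352,.108],[.438,-.352,.0]]).round(1).tolist())
print(telemetry.observe()["position"])
E
```

```text
top [273 196  27  26 516] [285.77713178 208.56782946] [[ 0.4351654  -0.34729833  0.108     ]]
eye top [[ 0.4364773  -0.34851855  0.108     ]]
disc (0.43626099824905396, -0.3498116731643677) 0.041931141167879105 [ 0.40942773 -0.36865999  0.00577237] [ 0.44437806 -0.31619555  0.0073884 ]
label ((560.4512939453125, 0.1618499755859375), (138.40939331054688, 76.1004638671875), 42.107479095458984)
scene [[212.2, 153.6], [218.9, 174.5]]
side [[331.0, 288.9], [329.5, 323.3]]
[ 0.43780785 -0.29981061  0.25481295]
```

Request:
apply_moves --pt "-18 -16.5 25 0 0 0 1" --pt "-18 -16.5 25 0 0 0 1" --pt "0 0 30 0 0 0 1" --pt "0 0 35 0 0 0 1" --pt "0 0 35 0 0 0 1" --pt "0 0 30 0 0 0 1" --pt "0 0 21 0 0 0 1" --pt "0 0 0 0 0 0 0.2" --pt "0 0 0 0 0 0 0" --pt "0 0 0 0 0 0 0" --pt "0 0 0 0 0 0 0" --pt "0 0 0 0 0 0 0" --grip_force 40

```text
time_s: 4.32
position: [0.4369, -0.3492, 0.0553]
tool_rot: [[-0.653, 0.757, 0.001], [0.757, 0.653, -0.002], [-0.002, -0.0, -1.0]]
ft_force: [-0.4, -0.1, 5.3]
grip_width: 0.0308
gripper_force: 39.6
```

```bash
python3 - <<'E'
from h import *
s=telemetry.observe();print({k:s[k] for k in("time_s","position","ft_force","wrist_torque","grip_width","gripper_force")})
a=dict(np.load("scene0.npz"))
im=a["img"]; P=depth(a)
m=(im.min(2)>185).astype(np.uint8); m[:205]=0;m[232:]=0;m[:,:288]=0;m[:,315:]=0
m=cv2.morphologyEx(m,cv2.MORPH_CLOSE,np.ones((5,5)))
q=plane(a,max(cv2.findContours(m,0,1)[0],key=cv2.contourArea)[:,0],.1); print(cv2.minAreaRect((q[:,:2]*1000).astype(np.float32)))
c=dict(np.load("wrist1.npz")); m=(c["img"].min(2)>200).astype(np.uint8); m[75:]=0;m[:,:540]=0;m[:,605:]=0
m=cv2.morphologyEx(m,cv2.MORPH_CLOSE,np.ones((7,7)))
q=plane(c,max(cv2.findContours(m,0,1)[0],key=cv2.contourArea)[:,0],.1); print(cv2.minAreaRect((q[:,:2]*1000).astype(np.float32)))
E
```

```text
{'time_s': 4.325, 'position': array([ 0.43687141, -0.34919245,  0.05528421]), 'ft_force': array([-0.40985038, -0.06296294,  5.33128252]), 'wrist_torque': array([-0.03194032,  0.09378595, -0.00910898]), 'grip_width': 0.0307852729766767, 'gripper_force': 39.60587101522833}
((535.5421142578125, -1.599313735961914), (33.63325119018555, 51.9460563659668), 9.892535209655762)
((536.3823852539062, -1.9566516876220703), (37.8995361328125, 55.43270492553711), 9.774141311645508)
```

Request:
apply_moves --pt "0 0 -10 0 0 0 0" --pt "0 0 -15 0 0 0 0" --pt "0 0 -30 0 0 0 0" --pt "0 0 -45 0 0 0 0" --pt "0 0 -45 0 0 0 0" --pt "0 0 -27 0 0 0 0" --pt "0 0 0 0 0 0 0"

```text
time_s: 5.2
position: [0.4369, -0.349, 0.2286]
tool_rot: [[-0.653, 0.757, 0.003], [0.757, 0.653, -0.004], [-0.005, -0.0, -1.0]]
ft_force: [0.7, 0.3, -1.7]
grip_width: 0.0304
gripper_force: 39.8
```

Request:
apply_moves --pt "16 24 0 0 0 0 0" --pt "22 33.5 0 0 0 0 0" --pt "22 33.5 0 0 0 0 0" --pt "22 33.5 0 0 0 0 0" --pt "22 33.5 0 0 0 0 0" --pt "22 33.5 0 0 0 0 0" --pt "22 33.5 0 0 0 0 0" --pt "22 33.5 0 0 0 0 0" --pt "16 24 0 0 0 0 0" --pt "8 12 0 0 0 0 0" --pt "4 7 0 0 0 0 0" --pt "0 0 0 0 0 0 0"

```text
time_s: 6.7
position: [0.5356, -0.0021, 0.2258]
tool_rot: [[-0.653, 0.758, -0.001], [0.758, 0.653, -0.0], [0.0, -0.0, -1.0]]
ft_force: [0.0, 0.2, -1.9]
grip_width: 0.0305
gripper_force: 39.8
```

```bash
python3 - <<'E'
from h import *
s=telemetry.observe();print({k:s[k] for k in("time_s","position","tool_rot","ft_force","grip_width","gripper_force")})
c=cam("side");x,y=proj(c,[[.536,-.002,.23]])[0].astype(int)
a=c["img"][y-60:y+90,x-70:x+70]; d=cam("scene");x,y=proj(d,[[.536,-.002,.23]])[0].astype(int)
b=d["img"][y-60:y+90,x-70:x+70]
print(proj(c,[[.536,-.002,.18],[.536,-.002,.25]]),proj(d,[[.536,-.002,.18],[.536,-.002,.25]]))
save("hold.png",cv2.resize(np.hstack([a,b]),None,fx=2.8,fy=2.8,interpolation=cv2.INTER_CUBIC))
for n,c in(("side",c),("scene",d)): np.savez(n+"2.npz",img=c["img"],z=c["z"],K=c["K"],dist=c["dist"],R=c["R"],e=c["e"])
E
```

```text
{'time_s': 6.7, 'position': array([ 0.53555208, -0.00211868,  0.22582357]), 'tool_rot': array([[-6.52667340e-01,  7.57644425e-01, -5.17125242e-04],
       [ 7.57644549e-01,  6.52667398e-01, -7.03492045e-05],
       [ 2.84211103e-04, -4.37711749e-04, -9.99999864e-01]]), 'ft_force': array([ 0.0469392 ,  0.18070693, -1.85101179]), 'grip_width': 0.03046867557593221, 'gripper_force': 39.82205852866173}
[[330.73597619 185.27804815]
 [331.53715441 163.25482473]] [[301.21107155 202.50347616]
 [300.14408051 187.3688277 ]]
```

View pics/hold.png

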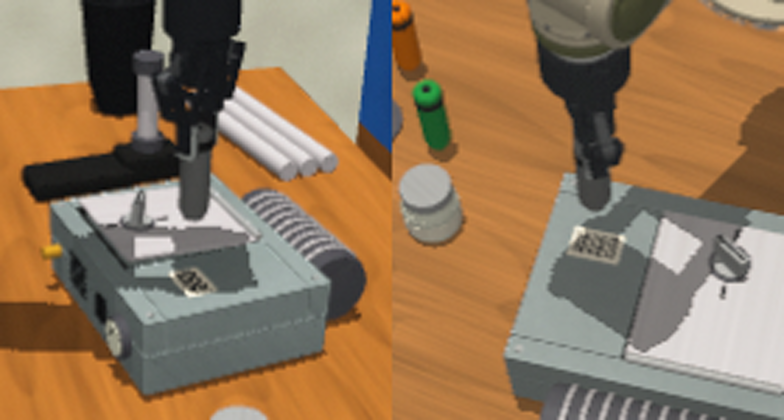

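The scanner hangs upright over the label in both views, with its lower end at about (190,210) in the left crop and (595,195) in the right. I'll hold it there, then return it.

Request:
apply_moves --pt "0 0 0 0 0 0 0" --pt "0 0 0 0 0 0 0" --pt "0 0 0 0 0 0 0" --pt "0 0 0 0 0 0 0" --pt "0 0 0 0 0 0 0" --pt "0 0 0 0 0 0 0" --pt "0 0 0 0 0 0 0" --pt "0 0 0 0 0 0 0" --pt "0 0 0 0 0 0 0" --pt "0 0 0 0 0 0 0" --pt "0 0 0 0 0 0 0" --pt "0 0 0 0 0 0 0"

```text
time_s: 8.3
position: [0.5356, -0.0018, 0.2261]
tool_rot: [[-0.653, 0.758, -0.0], [0.758, 0.653, -0.0], [0.0, -0.0, -1.0]]
ft_force: [-0.2, -0.2, -0.4]
grip_width: 0.0305
gripper_force: 39.8
```

Request:
apply_moves --pt "0 0 0 0 0 0 0" --pt "0 0 0 0 0 0 0" --pt "0 0 0 0 0 0 0" --pt "0 0 0 0 0 0 0" --pt "0 0 0 0 0 0 0" --pt "0 0 0 0 0 0 0" --pt "0 0 0 0 0 0 0"

```text
time_s: 9.18
position: [0.5356, -0.0018, 0.2261]
tool_rot: [[-0.653, 0.758, 0.0], [0.758, 0.653, -0.0], [-0.0, -0.0, -1.0]]
ft_force: [-0.3, -0.6, -0.4]
grip_width: 0.0304
gripper_force: 39.8
```

Request:
apply_moves --pt "-4 -7 0 0 0 0 0" --pt "-16 -24 0 0 0 0 0" --pt "-24 -36.5 0 0 0 0 0" --pt "-24 -36.5 0 0 0 0 0" --pt "-24 -36.5 0 0 0 0 0" --pt "-24 -36.5 0 0 0 0 0" --pt "-24 -36.5 0 0 0 0 0" --pt "-24 -36.5 0 0 0 0 0" --pt "-20 -30 0 0 0 0 0" --pt "-9 -14 0 0 0 0 0" --pt "-5 -7 0 0 0 0 0" --pt "0 0 0 0 0 0 0"

```text
time_s: 10.68
position: [0.4369, -0.348, 0.2261]
tool_rot: [[-0.653, 0.757, -0.0], [0.757, 0.653, 0.0], [0.0, 0.0, -1.0]]
ft_force: [0.3, 0.5, -2.2]
grip_width: 0.0306
gripper_force: 39.9
```

Request:
apply_moves --pt "0 0 0 0 0 0 0" --pt "0 0 0 0 0 0 0"

```text
time_s: 10.92
position: [0.4371, -0.3476, 0.2263]
tool_rot: [[-0.654, 0.757, 0.0], [0.757, 0.654, -0.0], [-0.0, 0.0, -1.0]]
ft_force: [-0.0, -1.7, -0.8]
grip_width: 0.0308
gripper_force: 39.9
```

Request:
apply_moves --pt "-1 -1 20 0 0 0 0" --pt "0 0 40 0 0 0 0" --pt "0 0 40 0 0 0 0" --pt "0 0 25 0 0 0 0" --pt "0 0 10 0 0 0 0" --pt "0 0 10 0 0 0 0" --pt "0 0 10 0 0 0 0" --pt "0 0 8 0 0 0 0" --pt "0 0 5 0 0 0 0" --pt "0 0 0 0 0 0 0"

```text
time_s: 12.18
position: [0.4367, -0.3497, 0.0579]
tool_rot: [[-0.653, 0.758, -0.0], [0.758, 0.653, 0.0], [0.0, 0.0, -1.0]]
ft_force: [-1.0, -0.0, -0.3]
grip_width: 0.0304
gripper_force: 39.9
```

Request:
apply_moves --pt "0 0 2 0 0 0 0" --pt "0 0 1.5 0 0 0 0" --pt "0 0 0 0 0 0 0"

```text
time_s: 12.55
position: [0.437, -0.35, 0.0553]
tool_rot: [[-0.653, 0.758, 0.001], [0.758, 0.653, -0.001], [-0.001, -0.0, -1.0]]
ft_force: [-0.0, 0.8, 4.2]
grip_width: 0.0306
gripper_force: 40.4
```

Request:
apply_moves --pt "0 0 0 0 0 0 0.5" --pt "0 0 0 0 0 0 0.8" --pt "0 0 0 0 0 0 1" --pt "0 0 0 0 0 0 1" --pt "0 0 0 0 0 0 1" --pt "0 0 -20 0 0 0 1" --pt "0 0 -40 0 0 0 1" --pt "0 0 -50 0 0 0 1" --pt "0 0 -50 0 0 0 1" --pt "0 0 -40 0 0 0 1" --pt "0 0 0 0 0 0 1"

```text
time_s: 13.92
position: [0.4374, -0.3504, 0.2577]
tool_rot: [[-0.653, 0.757, 0.004], [0.757, 0.653, -0.005], [-0.006, -0.0, -1.0]]
ft_force: [-0.5, 0.4, -0.6]
grip_width: 0.0855
gripper_force: 0.0
```

```bash
python3 - <<'E'
from h import *
s=telemetry.observe();print({k:s[k] for k in("time_s","position","tool_rot","q")})
c=cam("side");a=c["img"][240:360,260:440]; w=cam("wrist")["img"]
save("back.png",np.hstack([cv2.resize(a,(450,300)),cv2.resize(w[:,160:480],(240,300))]))
# fastener from side+scene2: wing at high z
for n in("scene0","scene2","side0","side2"):
    c=dict(np.load(n+".npz"));P=depth(c)
    m=(P[...,2]>.122)&(P[...,2]<.15)&(abs(P[...,0]-.51)<.06)&(abs(P[...,1]-.13)<.06)
    q=P[m];print(n,m.sum(),q.mean(0).round(4)); r=cv2.minAreaRect((q[:,:2]*1000).astype(np.float32)); print(r)
E
```

```text
{'time_s': 13.925, 'position': array([ 0.43737902, -0.35039902,  0.25771058]), 'tool_rot': array([[-6.52825728e-01,  7.57497391e-01,  4.03392109e-03],
       [ 7.57481369e-01,  6.52838170e-01, -4.92931139e-03],
       [-6.36743818e-03, -1.62361223e-04, -9.99979714e-01]]), 'q': array([-5.08022020e+01,  2.09468036e+01,  6.70702134e+01,  6.21361131e-04,
        9.16180351e+01, -9.15581439e+01])}
scene0 85 [0.5113 0.1295 0.1355]
((509.93463134765625, 129.16766357421875), (41.25318145751953, 10.856843948364258), 65.49392700195312)
scene2 85 [0.5117 0.1302 0.1357]
((510.4779052734375, 130.05845642089844), (41.54221725463867, 11.749980926513672), 61.289737701416016)
side0 40 [0.5038 0.1207 0.1339]
((504.38134765625, 124.61204528808594), (41.16738510131836, 10.893866539001465), 63.22433090209961)
side2 37 [0.5041 0.121  0.1351]
((505.5918884277344, 125.35379028320312), (43.65467834472656, 9.80909252166748), 69.22659301757812)
```

View pics/back.png

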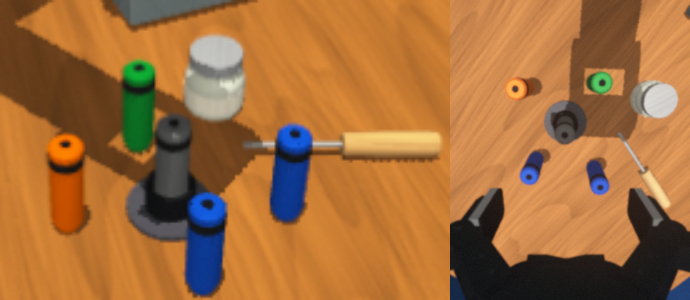

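The scanner is standing upright in its holder again, at (172,165) in the left crop, and the neighbours haven't moved. Next is the fastener.

Request:
apply_moves --pt "20 23 0 0 0 0 1" --pt "33 38 0 0 0 0 1" --pt "33 38 0 0 0 0 1" --pt "33 38 0 0 0 0 1" --pt "33 38 0 0 0 0 1" --pt "33 38 0 0 0 0 1" --pt "33 38 0 0 0 0 1" --pt "33 38 0 0 0 0 1" --pt "33 38 0 0 0 0 1" --pt "20 24 4 0 0 0 1" --pt "13 15 4 0 0 0 1"

```text
time_s: 15.4
position: [0.5065, 0.1309, 0.2449]
tool_rot: [[-0.654, 0.757, -0.003], [0.757, 0.654, -0.0], [0.002, -0.002, -1.0]]
ft_force: [0.2, -0.5, -0.3]
grip_width: 0.0852
gripper_force: 0.0
```

Request:
apply_moves --pt "0 0 0 0 0 9.3 1" --pt "0 0 0 0 0 9.3 1" --pt "0 0 0 0 0 9.3 1" --pt "0 0 0 0 0 9.3 1" --pt "0 0 0 0 0 9.3 1" --pt "0 0 0 0 0 9.3 1" --pt "0 0 0 0 0 9.2 1" --pt "0 0 0 0 0 0 1" --pt "0 0 0 0 0 0 1"

```text
time_s: 16.52
position: [0.5068, 0.1293, 0.2459]
tool_rot: [[0.408, 0.913, -0.001], [0.913, -0.408, -0.0], [-0.001, -0.001, -1.0]]
ft_force: [-0.7, 0.4, -0.8]
grip_width: 0.0854
gripper_force: 0.0
```

```bash
python3 - <<'E'
from h import *
s=telemetry.observe();print({k:s[k] for k in("time_s","position","tool_rot","q")})
c=cam("wrist");save("w3.png",c["img"]);np.savez("wrist3.npz",img=c["img"],z=c["z"],K=c["K"],dist=c["dist"],R=c["R"],e=c["e"])
P=depth(c)
m=(P[...,2]>.125)&(P[...,2]<.15)&(abs(P[...,0]-.51)<.05)&(abs(P[...,1]-.13)<.05)
q=P[m];print(m.sum(),q.mean(0)); print(cv2.minAreaRect((q[:,:2]*1000).astype(np.float32)))
E
```

```text
{'time_s': 16.525, 'position': array([0.50682669, 0.12934111, 0.24590602]), 'tool_rot': array([[ 4.07927383e-01,  9.13013218e-01, -1.45414893e-03],
       [ 9.13014144e-01, -4.07927898e-01, -6.32639554e-05],
       [-6.50948745e-04, -1.30185144e-03, -9.99998941e-01]]), 'q': array([ 1.33570219e+00,  1.75990098e+01,  7.40341138e+01, -1.68225405e-03,
        8.84502550e+01,  2.54104812e+01])}
431 [0.51026324 0.12958359 0.14070519]
((509.7150573730469, 127.75360107421875), (39.903656005859375, 10.070372581481934), 65.95835876464844)
```

View pics/w3.png

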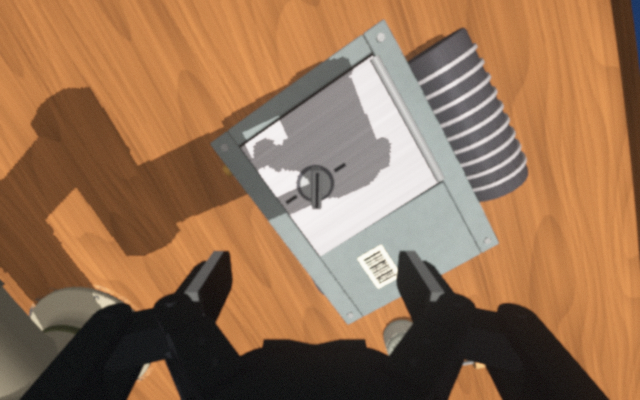

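The wing head shows at (316,188), vertical in the image and so along the tool's x. The marks are at (292,200) and (340,166). The depth fit gives 39.9 x 10.1 mm, centred at (0.510, 0.128).

Request:
apply_moves --pt "0 3.2 30 0 0 0 1" --pt "0 0 40 0 0 0 1" --pt "0 0 35 0 0 0 1" --pt "0 0 20 0 0 0 1" --pt "0 0 6 0 0 0 0.6" --pt "0 0 0 0 0 0 0.3" --pt "0 0 0 0 0 0 0.05" --pt "0 0 0 0 0 0 0" --pt "0 0 0 0 0 0 0" --pt "0 0 0 0 0 0 0" --grip_force 30

```text
time_s: 17.82
position: [0.51, 0.128, 0.1158]
tool_rot: [[0.411, 0.912, 0.0], [0.912, -0.411, 0.0], [0.0, 0.0, -1.0]]
ft_force: [0.6, 0.5, 0.0]
grip_width: 0.0003
gripper_force: 0.0
```

```bash
python3 - <<'E'
from h import *
s=telemetry.observe();print({k:s[k] for k in("time_s","position","tool_rot","ft_force","wrist_torque","grip_width","gripper_force")})
c=dict(np.load("wrist3.npz")); q=plane(c,[(292,200),(340,166)],.107); d=q[1]-q[0]; print(q,np.degrees(np.arctan2(d[1],d[0])))
E
```

```text
{'time_s': 17.825, 'position': array([0.51004205, 0.12803679, 0.11577707]), 'tool_rot': array([[ 4.10737000e-01,  9.11753824e-01,  2.85929355e-04],
       [ 9.11753857e-01, -4.10737024e-01,  3.13201403e-05],
       [ 1.45998030e-04,  2.47832852e-04, -9.99999959e-01]]), 'ft_force': array([0.5567337 , 0.46691504, 0.01231368]), 'wrist_torque': array([ 0.0466768 , -0.04032415,  0.02110575]), 'grip_width': 0.00030656695647304826, 'gripper_force': 0.0}
[[0.47570879 0.12008234 0.107     ]
 [0.54022319 0.13389778 0.107     ]] 12.087049247942247
```

```bash
python3 - <<'E'
from h import *
c=cam("side");d=cam("scene")
x,y=proj(c,[[.51,.128,.13]])[0].astype(int);a=c["img"][y-50:y+40,x-55:x+55]
x,y=proj(d,[[.51,.128,.13]])[0].astype(int);b=d["img"][y-50:y+40,x-55:x+55]
w=cam("wrist")["img"]
save("miss.png",np.hstack([cv2.resize(a,(396,324)),cv2.resize(b,(396,324))]))
w2=w[100:400,170:470]
save("miss.png",np.hstack([cv2.resize(a,(280,230)),cv2.resize(b,(280,230)),cv2.resize(w2,(230,230))]))
E
```

```text
(no output)
```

View pics/miss.png

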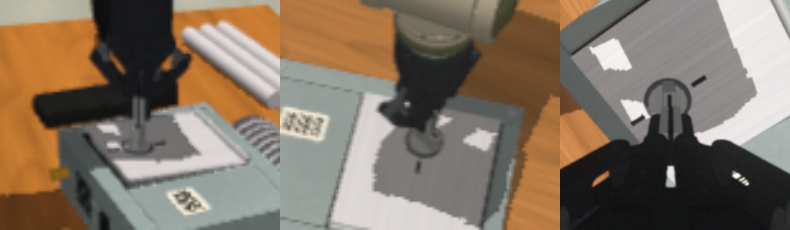

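```bash
python3 - <<'E'
from h import *
s=telemetry.observe();p=s["position"];R=s["tool_rot"];print(p)
for n in("scene","side","wrist"):
    c=cam(n);P=depth(c);im=c["img"].astype(int)
    near=(np.hypot(P[...,0]-.51,P[...,1]-.128)<.05)
    print(n,"tcp px",proj(c,[p,p+[0,0,.03]]).round(1).tolist(),"wing",proj(c,[[.5097,.1278,.14],[.5097+.0081,.1278+.0183,.14],[.5097-.0081,.1278-.0183,.14]]).round(1).tolist())
    for lo,hi in((.111,.120),(.12,.13),(.13,.137),(.137,.145),(.145,.16)):
        m=near&(P[...,2]>lo)&(P[...,2]<hi); 
        if m.sum()>3:
            t=(P[m]-p)@R; print(lo,m.sum(),"tool mm min/mean/max",(t.min(0)*1000).round(0),(t.mean(0)*1000).round(0),(t.max(0)*1000).round(0),im[m].mean(0).round())
E
```

```text
[0.51000621 0.12802172 0.11565603]
scene tcp px [[349.2, 223.5], [349.8, 217.9]] wing [[349.6, 218.9], [354.9, 223.5], [344.4, 214.2]]
0.111 48 tool mm min/mean/max [-28. -41.  -4.] [ 7. -2.  2.] [44. 16.  5.] [103. 102. 100.]
0.12 17 tool mm min/mean/max [-14.  -3. -14.] [ 8.  2. -9.] [22.  5. -5.] [87. 86. 85.]
0.13 9 tool mm min/mean/max [  6.  -6. -21.] [ 17.   1. -18.] [ 22.   5. -15.] [90. 89. 87.]
0.137 17 tool mm min/mean/max [  7.  -4. -29.] [ 14.   2. -25.] [ 21.   9. -22.] [86. 86. 84.]
0.145 19 tool mm min/mean/max [  2.  -7. -43.] [ 10.   4. -37.] [ 13.  14. -31.] [72. 72. 71.]
side tcp px [[311.1, 185.6], [311.2, 177.2]] wing [[311.1, 178.8], [312.2, 176.1], [310.0, 181.7]]
0.111 23 tool mm min/mean/max [-25. -41.  -2.] [-11.  -9.   2.] [17.  9.  4.] [97. 97. 96.]
0.12 13 tool mm min/mean/max [-27. -10. -13.] [-15.  -3.  -9.] [13.  1. -4.] [95. 96. 94.]
0.13 9 tool mm min/mean/max [-26.  -7. -21.] [-17.  -2. -17.] [ 10.   1. -15.] [100. 100.  99.]
0.137 13 tool mm min/mean/max [-21.  -8. -29.] [-13.  -3. -24.] [ -4.   3. -22.] [92. 91. 90.]
0.145 35 tool mm min/mean/max [-16. -16. -44.] [-10.  -2. -37.] [ -2.  11. -30.] [67. 68. 68.]
wrist tcp px [[313.4, 233.9], [313.3, 256.7]] wing [[313.0, 252.3], [312.7, 219.3], [313.3, 282.8]]
0.111 1539 tool mm min/mean/max [-41. -50.  -4.] [ -4. -15.   3.] [26. 15.  5.] [120. 118. 117.]
0.12 83 tool mm min/mean/max [ 18.  -6. -14.] [19. -1. -9.] [20.  4. -4.] [87. 86. 85.]
0.13 66 tool mm min/mean/max [ 18.  -5. -21.] [ 19.  -1. -18.] [ 20.   4. -14.] [89. 88. 87.]
0.137 396 tool mm min/mean/max [  8.  -5. -27.] [ 15.  -0. -25.] [ 20.   5. -22.] [91. 90. 89.]
0.145 552 tool mm min/mean/max [  6. -13. -44.] [  9.   0. -39.] [ 12.  14. -31.] [62. 62. 62.]
```

```bash
python3 - <<'E'
from h import *
s=telemetry.observe();print(s["grip_width"],s["gripper_force"])
c=cam("wrist");a=c["img"][180:360,230:400]
P=depth(c);q=(P-s["position"])@s["tool_rot"]
for v in range(215,345,10): print(v,[(int(u),*(q[v,u]*1000).round().astype(int)) for u in range(293,335,5)])
save("close.png",cv2.resize(a,None,fx=3.3,fy=3.3,interpolation=cv2.INTER_CUBIC))
E
```

```text
-3.052790439667212e-05 0.0
215 [(293, np.int64(11), np.int64(-13), np.int64(7)), (298, np.int64(12), np.int64(-10), np.int64(2)), (303, np.int64(12), np.int64(-7), np.int64(3)), (308, np.int64(19), np.int64(-3), np.int64(-16)), (313, np.int64(19), np.int64(0), np.int64(-16)), (318, np.int64(19), np.int64(3), np.int64(-16)), (323, np.int64(12), np.int64(6), np.int64(3)), (328, np.int64(10), np.int64(10), np.int64(7)), (333, np.int64(10), np.int64(13), np.int64(8))]
225 [(293, np.int64(5), np.int64(-13), np.int64(2)), (298, np.int64(5), np.int64(-10), np.int64(2)), (303, np.int64(5), np.int64(-7), np.int64(3)), (308, np.int64(17), np.int64(-3), np.int64(-26)), (313, np.int64(17), np.int64(0), np.int64(-26)), (318, np.int64(17), np.int64(3), np.int64(-25)), (323, np.int64(5), np.int64(6), np.int64(4)), (328, np.int64(5), np.int64(10), np.int64(3)), (333, np.int64(5), np.int64(13), np.int64(3))]
235 [(293, np.int64(-2), np.int64(-13), np.int64(2)), (298, np.int64(-1), np.int64(-10), np.int64(1)), (303, np.int64(-1), np.int64(-7), np.int64(1)), (308, np.int64(11), np.int64(-3), np.int64(-
[... 4033 characters left out ...]
70)), (313, np.int64(-77), np.int64(0), np.int64(5)), (318, np.int64(-76), np.int64(3), np.int64(4)), (323, np.int64(-6), np.int64(4), np.int64(-76)), (328, np.int64(14), np.int64(5), np.int64(-98)), (333, np.int64(18), np.int64(6), np.int64(-103))]
335 [(293, np.int64(16), np.int64(-6), np.int64(-105)), (298, np.int64(15), np.int64(-4), np.int64(-103)), (303, np.int64(4), np.int64(-3), np.int64(-91)), (308, np.int64(-8), np.int64(-2), np.int64(-79)), (313, np.int64(-95), np.int64(0), np.int64(15)), (318, np.int64(-87), np.int64(3), np.int64(6)), (323, np.int64(-7), np.int64(4), np.int64(-79)), (328, np.int64(11), np.int64(5), np.int64(-99)), (333, np.int64(16), np.int64(6), np.int64(-105))]
```

View pics/close.png

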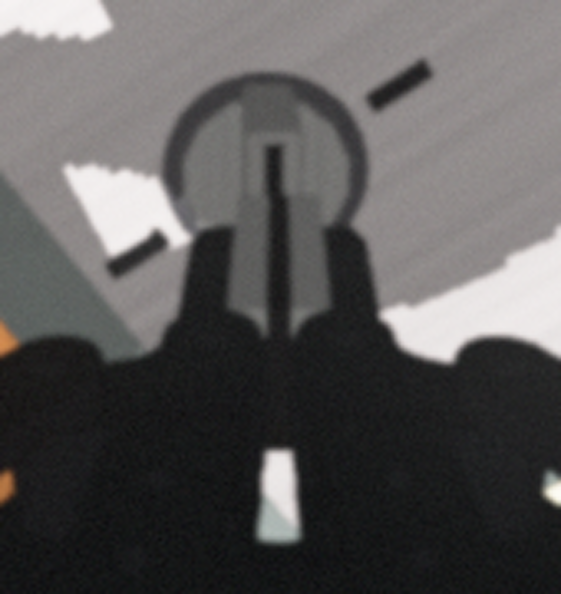

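The close-up shows the shut pads sitting just above the wing: pad faces start at about row 230 of the crop, roughly 28 mm behind the reported TCP. So the fingers are still too high. I'll open, go 20 mm lower and close again, watching the force.

Request:
apply_moves --pt "0 0 0 0 0 0 0.6" --pt "0 0 0 0 0 0 0.8" --pt "0 0 0 0 0 0 0.8" --pt "0 0 5 0 0 0 0.8" --pt "0 0 5 0 0 0 0.8" --pt "0 0 5 0 0 0 0.8" --pt "0 0 5 0 0 0 0.8" --pt "0 0 0 0 0 0 0.8"

```text
time_s: 19.18
position: [0.5098, 0.128, 0.0952]
tool_rot: [[0.411, 0.912, -0.001], [0.912, -0.411, -0.0], [-0.0, -0.001, -1.0]]
ft_force: [0.2, -0.2, -0.5]
grip_width: 0.0684
gripper_force: 0.0
```

Request:
apply_moves --pt "0 0 0 0 0 0 0.4" --pt "0 0 0 0 0 0 0.1" --pt "0 0 0 0 0 0 0" --pt "0 0 0 0 0 0 0" --pt "0 0 0 0 0 0 0"

```text
time_s: 19.8
position: [0.5086, 0.1286, 0.0955]
tool_rot: [[0.411, 0.912, -0.003], [0.912, -0.411, 0.001], [-0.0, -0.003, -1.0]]
ft_force: [-5.0, 2.3, 3.8]
grip_width: 0.0097
gripper_force: 31.8
```

Request:
apply_moves --pt "0 -1.2 0 0 0 3 0" --pt "0 0 0 0 0 6 0" --pt "0 0 0 0 0 7 0" --pt "0 0 0 0 0 7 0" --pt "0 0 0 0 0 7 0" --pt "0 0 0 0 0 7 0" --pt "0 0 0 0 0 7 0" --pt "0 0 0 0 0 6 0" --pt "0 0 0 0 0 4 0" --pt "0 0 0 0 0 2 0" --pt "0 0 0 0 0 0 0" --pt "0 0 0 0 0 0 0"

```text
time_s: 21.3
position: [0.509, 0.1282, 0.0958]
tool_rot: [[0.985, 0.17, 0.0], [0.17, -0.985, -0.001], [0.0, 0.001, -1.0]]
ft_force: [1.0, -4.6, 2.5]
grip_width: 0.009
gripper_force: 29.4
```

Request:
apply_moves --pt "0 0 0 0 0 0 0.3" --pt "0 0 0 0 0 0 0.6" --pt "0 0 0 0 0 0 0.8" --pt "0 0 0 0 0 0 0.8" --pt "0 0 -30 0 0 0 0.8" --pt "0 0 -50 0 0 0 0.8" --pt "0 0 -50 0 0 0 0.8" --pt "0 0 -20 0 0 0 0.8" --pt "0 0 0 0 0 0 0.8" --pt "0 0 0 0 0 0 0.8"

```text
time_s: 22.55
position: [0.5084, 0.1285, 0.2443]
tool_rot: [[0.986, 0.169, -0.002], [0.169, -0.986, -0.0], [-0.002, -0.0, -1.0]]
ft_force: [-1.1, 0.6, -0.8]
grip_width: 0.0685
gripper_force: 0.0
```

```bash
python3 - <<'E'
from h import *
s=telemetry.observe();print({k:s[k] for k in("time_s","position","tool_rot","ft_force")})
c=cam("wrist");P=depth(c)
m=(P[...,2]>.13)&(P[...,2]<.15)&(abs(P[...,0]-.51)<.04)&(abs(P[...,1]-.13)<.04)
q=P[m];print(m.sum(),q.mean(0)); print("wing",cv2.minAreaRect((q[:,:2]*1000).astype(np.float32)))
px=np.array([.986,.168]);py=np.array([-.168,.986]);o=np.array([.509,.128])
d=P[...,:2]-o; u=d@px;v=d@py
for un in(-.03,-.02,.02,.06,.11):
    k=(abs(u-un)<.004)&(abs(v-.05)<.012)&(P[...,2]>.05); print(un,k.sum(),np.median(P[k][:,2]).round(4) if k.any() else 0)
# panel bright mask edges -> pump orientation
k=(abs(u-.03)<.004)&(v<.12)&(v>-.2)&(abs(P[...,2]-.1)<.02)
print("v range where z>.103",v[k&(P[...,2]>.1035)].min(),v[k&(P[...,2]>.1035)].max())
save("final1.png",c["img"])
E
```

```text
{'time_s': 22.55, 'position': array([0.50838277, 0.12852613, 0.24428923]), 'tool_rot': array([[ 9.85559232e-01,  1.69315522e-01, -2.29230743e-03],
       [ 1.69315959e-01, -9.85561822e-01, -3.50459999e-06],
       [-2.25980408e-03, -3.84670242e-04, -9.99997373e-01]]), 'ft_force': array([-1.06600635,  0.64083347, -0.76619721])}
419 [0.51088143 0.12784179 0.14108855]
wing ((509.2322998046875, 127.56290435791016), (39.765865325927734, 10.004778861999512), 9.821771621704102)
-0.03 138 0.1103
-0.02 148 0.1097
0.02 154 0.1071
0.06 183 0.1046
0.11 213 0.102
v range where z>.103 -0.07687788271988982 0.07619625549845015
```

View pics/final1.png

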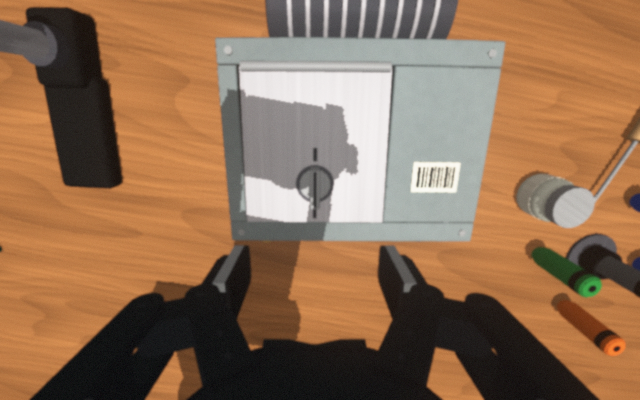

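Slot and marks now line up vertically at column 315 (slot at (315,190), mark at (315,155)), and the depth fit puts the wing at 9.8°. Next I press the panel.

Request:
apply_moves --pt "-4.5 -25 0 0 0 0 0.3" --pt "0 -24.5 0 0 0 0 0" --pt "0 0 30 0 0 0 0" --pt "0 0 40 0 0 0 0" --pt "0 0 40 0 0 0 0" --pt "0 0 18 0 0 0 0" --pt "0 0 0 0 0 0 0" --pt "0 0 0 0 0 0 0"

```text
time_s: 23.6
position: [0.4963, 0.1766, 0.118]
tool_rot: [[0.986, 0.169, 0.001], [0.169, -0.986, 0.0], [0.001, 0.0, -1.0]]
ft_force: [-0.7, -0.2, -0.6]
grip_width: -0.0
gripper_force: 0.0
```

Request:
apply_moves --pt "0 0 4 0 0 0 0" --pt "0 0 4 0 0 0 0" --pt "0 0 4 0 0 0 0" --pt "0 0 4 0 0 0 0" --pt "0 0 4 0 0 0 0" --pt "0 0 4 0 0 0 0" --pt "0 0 4 0 0 0 0" --pt "0 0 0 0 0 0 0"

```text
time_s: 24.6
position: [0.4959, 0.1766, 0.0893]
tool_rot: [[0.986, 0.169, -0.001], [0.169, -0.986, -0.0], [-0.001, -0.0, -1.0]]
ft_force: [-0.4, -0.7, -1.1]
grip_width: 0.0001
gripper_force: 0.0
```

Request:
apply_moves --pt "0 0 3 0 0 0 0" --pt "0 0 3 0 0 0 0" --pt "0 0 2 0 0 0 0" --pt "0 0 0 0 0 0 0"

```text
time_s: 25.1
position: [0.4961, 0.1766, 0.0818]
tool_rot: [[0.986, 0.169, 0.0], [0.169, -0.986, -0.0], [0.0, 0.0, -1.0]]
ft_force: [-1.2, -1.0, 4.0]
grip_width: -0.0001
gripper_force: 2.0
```

Request:
apply_moves --pt "0 0 1.5 0 0 0 0" --pt "0 0 1.5 0 0 0 0" --pt "0 0 0 0 0 0 0"

```text
time_s: 25.48
position: [0.4959, 0.1766, 0.0787]
tool_rot: [[0.986, 0.169, -0.0], [0.169, -0.986, -0.0], [-0.0, 0.0, -1.0]]
ft_force: [-2.1, -0.4, 5.4]
grip_width: 0.0003
gripper_force: 2.8
```

Request:
apply_moves --pt "0 0 1.5 0 0 0 0" --pt "0 0 1.5 0 0 0 0" --pt "0 0 0 0 0 0 0"

```text
time_s: 25.85
position: [0.4958, 0.1765, 0.0758]
tool_rot: [[0.986, 0.169, -0.0], [0.169, -0.986, -0.0], [-0.0, 0.0, -1.0]]
ft_force: [-2.6, 0.1, 7.4]
grip_width: -0.0002
gripper_force: 3.5
```

Request:
apply_moves --pt "0 0 1 0 0 0 0" --pt "0 0 1 0 0 0 0" --pt "0 0 0 0 0 0 0"

```text
time_s: 26.22
position: [0.4958, 0.1765, 0.0743]
tool_rot: [[0.986, 0.17, -0.0], [0.17, -0.986, -0.0], [-0.0, 0.0, -1.0]]
ft_force: [-5.1, -1.2, 9.3]
grip_width: 0.0001
gripper_force: 5.1
```

Request:
apply_moves --pt "0 0 1 0 0 0 0" --pt "0 0 0 0 0 0 0" --pt "0 0 0 0 0 0 0"

```text
time_s: 26.6
position: [0.4958, 0.1765, 0.0741]
tool_rot: [[0.986, 0.17, 0.001], [0.17, -0.986, -0.0], [0.001, 0.0, -1.0]]
ft_force: [-8.0, -2.6, 18.5]
grip_width: -0.0001
gripper_force: 9.0
```

Request:
apply_moves --pt "0 0 0.4 0 0 0 0" --pt "0 0 0 0 0 0 0" --pt "0 0 0 0 0 0 0"

```text
time_s: 26.98
position: [0.4959, 0.1766, 0.074]
tool_rot: [[0.986, 0.17, 0.001], [0.17, -0.986, -0.0], [0.001, 0.0, -1.0]]
ft_force: [-9.2, -1.2, 21.2]
grip_width: -0.0005
gripper_force: 10.5
```

```bash
python3 - <<'E'
from h import *
s=telemetry.observe();print({k:s[k] for k in("time_s","position","ft_force","q")})
px=np.array([.986,.168]);py=np.array([-.168,.986]);o=np.array([.509,.128])
for n in("scene","side","wrist"):
    P=depth(cam(n))
    d=P[...,:2]-o; u=d@px;v=d@py
    r=[]
    for un in(-.025,-.01,.03,.06,.1):
      for v0,v1 in((-.07,-.03),(-.13,-.09)):
        k=(abs(u-un)<.006)&(v>v0)&(v<v1)&(abs(P[...,2]-.1)<.02); r.append((un,int(k.sum()),float(np.median(P[k][:,2]).round(4)) if k.any() else 0))
    print(n,r)
    m=(P[...,2]>.128)&(P[...,2]<.138)&(np.hypot(u,v)<.025)
    if m.sum()>5: print("wing",m.sum(),cv2.minAreaRect((P[m][:,:2]*1000).astype(np.float32)))
E
```

```text
{'time_s': 26.975, 'position': array([0.49585491, 0.17655111, 0.07395841]), 'ft_force': array([-9.20487587, -1.1804949 , 21.20464014]), 'q': array([ 6.70706403e+00,  2.72931907e+01,  8.95375669e+01, -1.57953912e-02,
        6.31180566e+01,  8.69454655e+01])}
scene [(-0.025, 51, 0.0993), (-0.025, 50, 0.0985), (-0.01, 55, 0.099), (-0.01, 50, 0.0989), (0.03, 58, 0.0992), (0.03, 57, 0.0988), (0.06, 56, 0.0992), (0.06, 54, 0.0988), (0.1, 62, 0.0991), (0.1, 61, 0.0989)]
wing 37 ((512.0018310546875, 130.3125457763672), (32.19599533081055, 8.878971099853516), 11.444196701049805)
side [(-0.025, 25, 0.0987), (-0.025, 27, 0.099), (-0.01, 22, 0.0989), (-0.01, 26, 0.1001), (0.03, 24, 0.0988), (0.03, 26, 0.0985), (0.06, 21, 0.0985), (0.06, 23, 0.0982), (0.1, 25, 0.0984), (0.1, 22, 0.0991)]
wing 28 ((504.3028259277344, 124.60719299316406), (36.26891326904297, 15.404520034790039), 20.548397064208984)
wrist [(-0.025, 1168, 0.1009), (-0.025, 1091, 0.1011), (-0.01, 1265, 0.1009), (-0.01, 1171, 0.1014), (0.03, 1607, 0.101), (0.03, 1355, 0.1012), (0.06, 1914, 0.1011), (0.06, 1151, 0.1011), (0.1, 2368, 0.1012), (0.1, 736, 0.1012)]
wing 1591 ((511.7743835449219, 128.75607299804688), (31.8944149017334, 10.528271675109863), 9.84890079498291)
```

The panel is flush: it matches the pump top along its whole length in all three views. The push is 21 N, which holds it down, and the slot is still lined up.

```bash
python3 -c "
from rig import env
print(env.close_job())"
```

```text
the job is handed in; nothing more can be done
None
```

The job is done and handed in at about 27 s: the scanner was held about 8 cm over the label for roughly 2.5 s and is back in its holder, the slot is lined up with the marks, and the panel is held flush at about 21 N.

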